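Stand the spare battery pack in the charger

ROBOT

A 7-joint arm with a two-finger parallel gripper is mounted at the origin on the work surface. World frame = base frame: x ahead of the robot, y to its left, z up, the work surface at z = 0. Lengths are in mm, angles in rad, forces in N, time in s.
With the tool pointing down it reaches from about 425 to 825 mm from the base axis. Payload 3.6 kg.
Tool frame: the origin (TCP) lies at the very end of the fingers, on their centre line; the grasp point (between the pads) lies 19 mm behind it (arm.grasp_offset is the distance from the TCP to the grasp point, in mm); z points along the fingers, y is the line along which they close (so a half turn about z gives the same grasp; the last joint's range is limited). The gripper opens to 93 mm and grips with 3 to 60 N. Pads are 15 mm wide; open, the fingers measure 128 mm over their backs; the gripper's body (75 mm by 188 mm) begins 65 mm behind the grasp point.
Start: joints at [1.254, 0.615, -0.013, 1.423, 0.008, 1.103, -0.04], TCP at [185.757, -622.861, 218.64] pointing down, gripper open.
Joint ranges: [-3.12, 3.12], [-0.3, 2.06], [-1.34, 1.32], [0.26, 2.42], [-1.36, 4.5], [0.01, 1.98], [-2.84, 2.84]. Speed limits (rad/s): [2.79, 2.79, 3.14, 3.14, 3.14, 3.14, 3.14].

INTERFACE

Orientations are given as a unit quaternion [w, x, y, z].
In Python, from rig import arm, grab_frame, get_calibration gives the robot as it stands.
- The arm moves only by the shell command python3 -m crank 'ROWS' [FORCE]. ROWS is JSON, a list that holds one entry, the list of rows, each a list of 7 numbers: the shift along the tool's x, y, z normalised to -1 to 1, where 1 is 300 mm, then the turn, a rotation vector about the tool's x, y, z normalised to -1 to 1, where 1 is 90 degrees, then the opening, from 0 (shut) to 1 (fully open). A call has exactly 10 rows; each row is the pose to reach, as a shift and turn from the pose commanded when the call began, along the tool's axes at that moment; what a row does not reach only later rows make up. A row lasts 1/8 s, in which the tool goes at most 62.5 mm and 10.7 degrees, less where a joint would pass 70% of its speed; a pose out of reach is approached as far as the arm can. A call with a number of a shift or a turn outside -1 to 1 is refused whole. A call with a gripper value outside its range is refused whole. The fingers move at their own pace and stop on an object; FORCE is the grip in N (left out, the last holds). Time passes only in rows, so rows that repeat a pose let the fingers close, or fill a call up. It gives the time, the measured TCP pose, the force, the opening and the grip force at its end, in the units of the state.
- arm.state(): the state, without advancing time (a new reading comes with each control period).
- grab_frame(name): name is "side" or "top"; returns the picture (420x560x3 uint8, red, green, blue); there is no depth.
- get_calibration(name): a dict with "fx", "fy", "cx", "cy" (pixels), "R" (3x3) and "t" (3): a world point X has camera coordinates R X + t. Camera axes: x right, y down, z forward; pixel columns grow to the right and rows downward; lengths in mm; the calibration is good to about 2 mm. A picture is of the moment at which its call begins. get_calibration takes no time and is no camera call.
- arm.close_job(): hands the job in; it is judged then, once.
The state is a dict: "time": time; "joint_pos": joint angles; "joint_vel": joint speeds; "effort": joint torques, N m; "position": TCP position; "ee_rot": TCP orientation; "wrist_force": force on the tool from outside, world axes, zero at the start; "torque": the same for the moment, N m; "grip_width": finger opening in mm; "finger_force": force on a finger pad.
Only numpy, scipy, OpenCV 4.12 (cv2) and the standard library are available. Lean on these libraries where they do the work, as an engineer would, in place of code of your own. Each camera call takes 0.05 s, during which the arm holds its last target. There are 200 camera calls.

TASK

Lift the dust cap off the free bay of the charger and leave it on the bench clear of the charger. Then stand the battery pack that lies on the bench upright on its base on the bench and let go of it, take it again from above, and stand it in the free bay, base down and fully home. Do not drop the pack, and leave the two packs already charging undisturbed.

Things in the scene. Friction and masses are not known exactly. Their poses are not given: they have to be found in the camera images.
- charger: Grey charger block fixed to the bench (left or right side), 84 x 190 x 42 mm (x, y, z), with three equal open-topped bays in a row along its y, 58 mm apart. Bay: 53 (x) x 33 (y) mm, 30 deep, floor 12 mm above the bench, 2 mm chamfer at the mouth. Two bays hold standing packs; the third, any of them, is closed by the dust cap. Origin: centre of the underside, z up.
- bay0 (a point): Centre of the floor of a charger bay (at the charger's -y end), 30 mm below the bay's mouth and 12 mm above the bench; axes as the charger's.
- bay1 (a point): Centre of the floor of a charger bay (the middle one), 30 mm below the bay's mouth and 12 mm above the bench; axes as the charger's.
- bay2 (a point): Centre of the floor of a charger bay (at the charger's +y end), 30 mm below the bay's mouth and 12 mm above the bench; axes as the charger's.
- cap: Loose black plastic dust cap closing the free bay, 50 g: plug 47 x 27 mm (z 0 to 10 mm, loose in the bay), plate 66 x 46 mm (z 10 to 16), upright grip tab 30 (x) x 14 (y) mm (z 16 to 54). Origin: centre of the plug's underside, z up. On the charger its origin is 32 mm above the bench and its x is parallel to the charger's x.
- pack: Battery pack lying on the bench: grey box 50 wide (x) x 30 thick (y) x 90 mm long (z), about 0.3 kg; black band and brass contacts at the base, a narrower black knob 34 x 20 mm as the last 8 mm at the top. Origin: centre of the base end face, z from base to top. Starts on a 50 x 90 face (y vertical), origin 15 mm above the bench. In a bay its x goes along the charger's x, either way round.
- stored_a: One of two packs identical to the first, already standing in a bay of the charger (its top 102 mm above the bench). Origin: centre of its base, z up.
- stored_b: The other pack already standing in the charger, same shape and frame.

How it is judged:
By the outcome, as a careful person would: the job done as asked, in the order asked, and still so for the second after the job is handed in, with the robot touching nothing.
It also fails if it takes over 67 s, if anything falls off the work surface, if the arm or the gripper's body presses on something with over 40 N, if the wrist force passes 120 N, or if a joint passes its speed limit or range.

## Working session

There is one attempt and no reset: what is moved stays moved. The work goes in short steps, Python scripts to look and compute and a shell command to move; the robot and the scene stay as the last step left them, time stands still between calls to the robot, and variables do not carry over. Pictures are saved under pics/ and viewed, at most 10 in all, crops included, and the job is handed in when it is done.

```bash
ls; mkdir -p pics; python3 - <<'E'
from rig import arm, grab_frame, get_calibration
import cv2
for n in ("side","top"):
    cv2.imwrite(f"pics/{n}0.png",grab_frame(n)[:,:,::-1]); print(n,get_calibration(n))
print(arm.state())
E
```

```text
pics
side {'fx': 477.59671857450076, 'fy': 477.59671857450076, 'cx': 280.34765361296616, 'cy': 215.93512749403706, 'R': array([[-0.97149796, -0.23679714,  0.01090058],
       [-0.18403901,  0.72447011, -0.6642836 ],
       [ 0.14940331, -0.64735629, -0.74740115]]), 't': array([522.18129643, 135.88083937, 910.23240846])}
top {'fx': 385.52455010898507, 'fy': 385.52455010898507, 'cx': 277.02255532031484, 'cy': 207.80085943709466, 'R': array([[ 2.37609489e-02, -9.99714679e-01,  2.44497525e-03],
       [-9.96148027e-01, -2.38825254e-02, -8.43725867e-02],
       [ 8.44069056e-02, -4.30784554e-04, -9.96431276e-01]]), 't': array([-14.69074057, 564.44094463, 816.37200408])}
{'time': 0.1, 'joint_pos': array([ 1.25451062,  0.61579598, -0.0126046 ,  1.42474684,  0.00813117,
        1.10344991, -0.0404208 ]), 'joint_vel': array([-0.00073367, -0.00121715, -0.00011275, -0.00345881,  0.00132529,
        0.00037677, -0.00190423]), 'effort': array([ 2.07552053e-03, -4.60041404e+01,  2.10325811e-01, -1.66245639e+01,
       -6.11867616e-02,  1.68985577e-02,  8.38243795e-05]), 'position': array([ 185.52124223, -622.19663779,  217.61159949]), 'ee_rot': array([-1.15721310e-03,  9.89517156e-01,  1.44410587e-01, -2.01806972e-04]), 'wrist_force': array([-0.0570984 ,  0.65812113, -0.53871126]), 'torque': array([ 0.0199557 , -0.01274018, -0.02881119]), 'finger_force': 0.0, 'grip_width': 92.95706175831536}
```

View pics/side0.png

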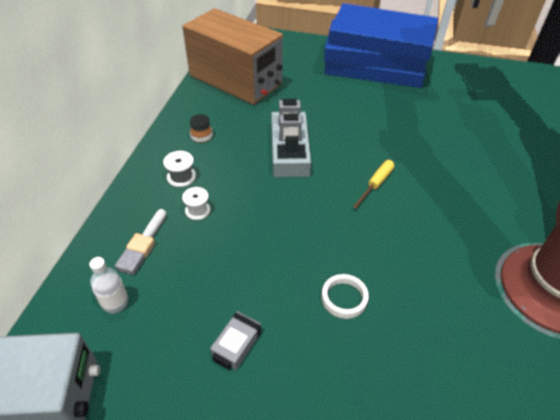

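View pics/top0.png

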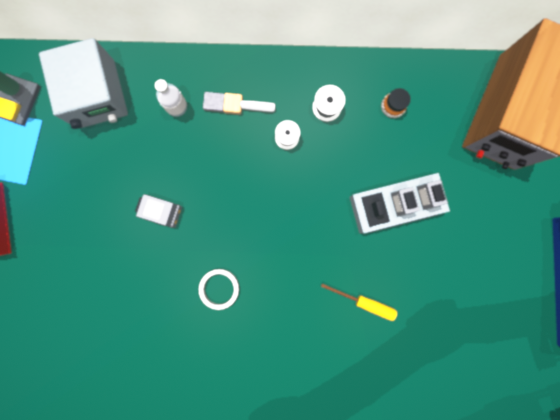

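Side: the cap sits at the near end of the charger (~292,148) and the pack lies at (237,340). Top: charger centre is ~(401,203) with the cap at its left (+y) end (376,208), and the pack is at (159,211) with one black end at (177,214) and the other at (138,208). I'll enlarge all four regions.

```bash
python3 - <<'E'
import cv2,numpy as np
t=cv2.imread('pics/top0.png');s=cv2.imread('pics/side0.png')
def c(im,x,y,w,h): return cv2.resize(im[y:y+h,x:x+w],(400,300),interpolation=cv2.INTER_CUBIC)
m=np.vstack([np.hstack([c(t,345,163,112,84),c(s,236,92,112,84)]),np.hstack([c(t,131,187,60,45),c(s,202,308,72,54)])])
cv2.imwrite('pics/crop0.png',m)
E
```

```text
(no output)
```

View pics/crop0.png

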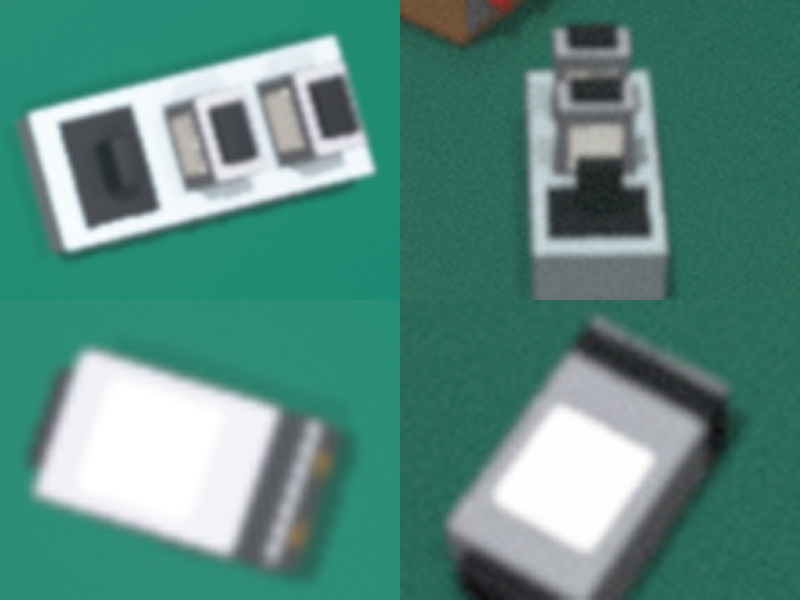

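```bash
cat > geo.py <<'E'
import numpy as np, cv2
from rig import get_calibration
from scipy.optimize import least_squares
C={n:get_calibration(n) for n in("side","top")}
def proj(n,X):
    c=C[n]; p=np.atleast_2d(X)@np.array(c["R"]).T+c["t"]
    return np.c_[c["fx"]*p[:,0]/p[:,2]+c["cx"],c["fy"]*p[:,1]/p[:,2]+c["cy"]]
def tri(pt,ps):
    return least_squares(lambda X:np.r_[(proj("top",X)-pt).ravel(),(proj("side",X)-ps).ravel()],[500,0,30])
def fit(obs,x0,free=4):
    """obs: list of (view,local xyz,pix); pose x,y,z,yaw"""
    def f(q):
        c,s=np.cos(q[3]),np.sin(q[3]);R=np.array([[c,-s,0],[s,c,0],[0,0,1]])
        return np.concatenate([(proj(n,R@np.array(l)+q[:3])-p).ravel() for n,l,p in obs])
    r=least_squares(f,x0,loss="soft_l1");return r.x,f(r.x).reshape(-1,2)
E
python3 - <<'E'
from geo import *
np.set_printoptions(precision=2,suppress=True)
T=lambda x,y:np.array([345+x/3.571,163+y/3.571])-.3; S=lambda x,y:np.array([236+(x-400)/3.571,92+y/3.571])-.3
P=lambda x,y:np.array([131+x/6.667,187+(y-300)/6.667])-.4; Q=lambda x,y:np.array([202+(x-400)/5.556,308+(y-300)/5.556])-.4
ch=[("top",(42,95,0),T(28,110)),("top",(42,-95,0),T(335,36)),("top",(-42,-95,0),T(375,175)),("top",(-42,95,0),T(65,252)),
("side",(42,95,0),S(528,253)),("side",(-42,95,0),S(667,253)),("side",(42,-95,0),S(527,72)),("side",(-42,-95,0),S(649,72))]
print("charger top",*fit(ch,[600,-230,42,.2]))
cp=[("top",(33,23,0),T(62,122)),("top",(33,-23,0),T(133,106)),("top",(-33,-23,0),T(158,212)),("top",(-33,23,0),T(88,228)),
("side",(33,23,0),S(549,237)),("side",(-33,23,0),S(651,237)),("side",(33,-23,0),S(549,187)),("side",(-33,-23,0),S(648,187))]
print("cap plate",*fit(cp,[600,-230,48,.2]))
for n,a,b in [("A",P(85,348),Q(447,522)),("B",P(35,495),Q(592,600)),("l1",P(112,378),Q(492,492)),("l2",P(80,488),Q(588,552)),("l3",P(225,408),Q(562,403)),("l4",P(193,517),Q(653,465))]:
    r=tri(a,b);print(n,r.x,r.cost)
# pack: local x along length to knob, y=width; origin centre of top face knob edge
pk=[("top",(0,-25,0),P(85,348)),("top",(0,25,0),P(35,495)),("side",(0,-25,0),Q(447,522)),("side",(0,25,0),Q(592,600)),("side",(-82,-25,0),Q(595,318)),("side",(-82,25,0),Q(730,388))]
print("pack knob-edge",*fit(pk,[560,330,30,1.3]))
q=fit(pk,[560,330,30,1.3])[0]
for y in(-25,25):
  print((proj("top",q[:3]+[-82*np.cos(q[3])-y*np.sin(q[3]),-82*np.sin(q[3])+y*np.cos(q[3]),0])-[131,187])*6.667)
E
```

```text
charger top [ 580.13 -265.49   42.13    0.26] [[ 0.39  0.7 ]
 [-0.09  0.79]
 [-0.68 -0.27]
 [-0.03 -0.84]
 [ 0.81  0.07]
 [-0.8  -0.18]
 [ 0.25 -0.18]
 [-0.51 -0.33]]
cap plate [ 563.96 -211.51   42.68    0.25] [[-0.53  0.2 ]
 [ 0.47 -0.01]
 [ 0.98  0.39]
 [-0.42  0.67]
 [-0.6  -0.47]
 [-0.11 -0.35]
 [-0.63  0.4 ]
 [-0.09  0.52]]
A [587.08 289.08  30.25] 0.04482513503714989
B [538.28 302.35  30.93] 0.19422984339162833
l1 [576.61 278.43  34.01] 0.17916555068376414
l2 [542.75 288.3   30.98] 0.11147831620371448
l3 [567.19 242.75  28.91] 0.7296018810994153
l4 [533.83 253.36  23.81] 0.0004019862599762007
pack knob-edge [563.05 296.15  28.98   1.3 ] [[ 0.09  0.28]
 [ 0.17  0.22]
 [-0.19  0.5 ]
 [-0.81  0.69]
 [ 0.13 -0.66]
 [ 0.35 -0.6 ]]
[[322.31 120.62]]
[[273.89 267.88]]
```

```bash
cat > plan.py <<'E'
import sys,numpy as np
from scipy.spatial.transform import Rotation as Ro
from rig import arm
def down(yd):  # tool pointing down, tool y along world yaw yd
    y=np.array([np.cos(yd),np.sin(yd),0]);z=np.array([0,0,-1.]);return Ro.from_matrix(np.c_[np.cross(y,z),y,z])
def plan(p,R):
    s=arm.state();q=s["ee_rot"];R0=Ro.from_quat([q[1],q[2],q[3],q[0]])
    d=R0.inv().apply(np.array(p)-s["position"]);r=(R0.inv()*R).as_rotvec()
    print("shift",np.round(d/300,4),"turn",np.round(r/(np.pi/2),4),"t",s["time"],"pos",np.round(s["position"],1),"w",round(s["grip_width"],1))
E
python3 -c "
from plan import *
plan([565,-210,150],down(.26))"
```

```text
shift [ 1.6049 -0.9546  0.2275] turn [-0.0012 -0.0011 -0.981 ] t 0.1 pos [ 185.5 -622.2  217.6] w 93.0
```

```bash
python3 -m crank '[[[0.18,-0.1,0,0,0,-0.1,0.65],[0.36,-0.21,0,0,0,-0.2,0.65],[0.54,-0.32,0,0,0,-0.3,0.65],[0.72,-0.43,0,0,0,-0.4,0.65],[0.85,-0.51,0,0,0,-0.5,0.65],[0.95,-0.57,0,0,0,-0.6,0.65],[1,-0.6,0,0,0,-0.7,0.65],[1,-0.6,0,0,0,-0.8,0.65],[1,-0.6,0,0,0,-0.9,0.65],[1,-0.6,0,0,0,-0.98,0.65]]]' 20
python3 -c "
from plan import *
plan([565,-210,130],down(.26));plan([565,-210,56],down(.26))"
```

```text
time: 1.35
position: [421.4, -364.4, 218.2]
ee_rot: [-0.001, 0.608, 0.794, 0.0]
wrist_force: [0.4, 0.7, 0.6]
grip_width: 60.2
finger_force: 0.0
shift [0.3725 0.5961 0.2938] turn [-0.0005 -0.0006  0.0018] t 1.35 pos [ 421.4 -364.4  218.2] w 60.2
shift [0.3723 0.5963 0.5405] turn [-0.0005 -0.0006  0.0018] t 1.35 pos [ 421.4 -364.4  218.2] w 60.2
```

```bash
python3 -m crank '[[[0.07,0.12,0,0,0,0,0.65],[0.16,0.26,0.05,0,0,0,0.65],[0.25,0.4,0.1,0,0,0,0.65],[0.32,0.52,0.2,0,0,0,0.65],[0.37,0.596,0.294,0,0,0,0.65],[0.372,0.596,0.294,0,0,0,0.65],[0.372,0.596,0.294,0,0,0,0.65],[0.372,0.596,0.294,0,0,0,0.65],[0.372,0.596,0.294,0,0,0,0.65],[0.372,0.596,0.294,0,0,0,0.65]]]' 20
python3 - <<'E'
from plan import *
import cv2
from rig import grab_frame
a=[cv2.resize(grab_frame(n)[y:y+180,x:x+180,::-1],(400,400),interpolation=cv2.INTER_CUBIC) for n,x,y in(("top",310,110),("side",200,30))]
cv2.imwrite('pics/c1.png',np.hstack(a))
plan([565,-210,56],down(.26))
E
```

```text
time: 2.6
position: [566.0, -211.8, 131.1]
ee_rot: [0.0, 0.611, 0.792, 0.0]
wrist_force: [0.3, -0.0, -0.6]
grip_width: 60.4
finger_force: 0.0
shift [ 0.0054 -0.0024  0.2493] turn [ 0.0002  0.0002 -0.0013] t 2.7 pos [ 566.1 -211.4  130.8] w 60.6
```

View pics/c1.png

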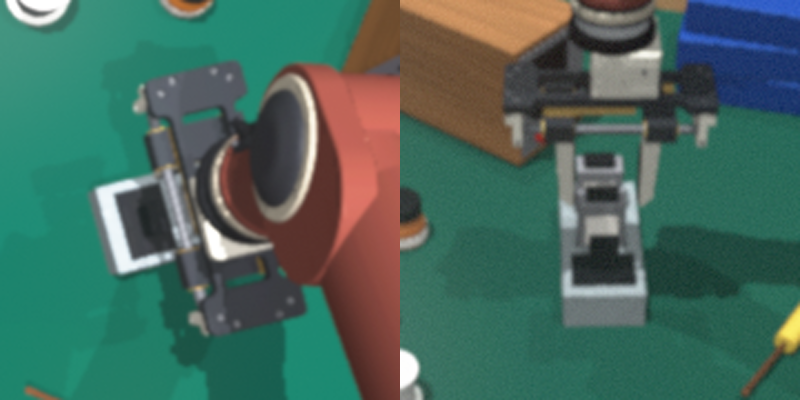

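Picture: the fingers straddle the cap in the side view (tips at ~(568,205) and (645,205), tab at (603,245)), in line with the charger, so I'll descend and close.

```bash
python3 -m crank '[[[0.005,-0.002,0.08,0,0,0,0.65],[0.005,-0.002,0.16,0,0,0,0.65],[0.005,-0.002,0.22,0,0,0,0.65],[0.005,-0.002,0.245,0,0,0,0.65],[0.005,-0.002,0.245,0,0,0,0.65],[0.005,-0.002,0.245,0,0,0,0.2],[0.005,-0.002,0.245,0,0,0,0.2],[0.005,-0.002,0.245,0,0,0,0.2],[0.005,-0.002,0.245,0,0,0,0.2],[0.005,-0.002,0.245,0,0,0,0.2]]]' 20
```

```text
time: 3.95
position: [565.4, -209.8, 57.3]
ee_rot: [0.0, 0.61, 0.792, 0.0]
wrist_force: [-0.8, 1.0, 2.2]
grip_width: 29.9
finger_force: 20.0
```

```bash
python3 -m crank '[[[0,0,-0.06,0,0,0,0.2],[0,0,-0.14,0,0,0,0.2],[0,0,-0.2,0,0,0,0.2],[0.12,0.03,-0.2,0,0,0,0.2],[0.25,0.06,-0.2,0,0,0,0.2],[0.4,0.09,-0.17,0,0,0,0.2],[0.5,0.12,-0.1,0,0,0,0.2],[0.55,0.13,-0.04,0,0,0,0.2],[0.55,0.13,0.02,0,0,0,0.2],[0.55,0.13,0.05,0,0,0,0.2]]]' 20; python3 -c "
from plan import *
plan([560,-40,25.3],down(.26))"
```

```text
time: 5.2
position: [560.5, -40.1, 41.7]
ee_rot: [-0.0, 0.61, 0.792, -0.0]
wrist_force: [0.8, -1.0, -0.7]
grip_width: 30.2
finger_force: 20.0
shift [ 0.0008 -0.0015  0.0547] turn [-0.0005 -0.     -0.0007] t 5.2 pos [560.5 -40.1  41.7] w 30.2
```

```bash
python3 -m crank '[[[0,0,0.03,0,0,0,0.2],[0,0,0.045,0,0,0,0.2],[0,0,0.054,0,0,0,0.2],[0,0,0.055,0,0,0,0.2],[0,0,0.055,0,0,0,0.6],[0,0,0.055,0,0,0,0.6],[0,0,0.055,0,0,0,0.6],[0,0,-0.1,0,0,0,0.6],[0,0,-0.3,0,0,0,0.8],[0,0,-0.35,0,0,0,0.8]]]' 20; python3 - <<'E'
from plan import *
import cv2
from rig import grab_frame
c,s=np.cos(1.30),np.sin(1.30)
a=np.array([c,s,0]); base=np.array([563,296,15])-82*a
G=base+46*a; G[2]=22
R=down(1.30-np.pi/2)*Ro.from_rotvec([0,-np.pi/4,0])
tcp=G+19*R.as_matrix()[:,2]
print(G,tcp)
plan(tcp-R.as_matrix()[:,2]*90,R)
E
```

```text
time: 6.45
position: [563.1, -39.9, 151.0]
ee_rot: [0.003, 0.61, 0.792, 0.002]
wrist_force: [0.5, -0.2, 0.1]
grip_width: 70.8
finger_force: 0.0
[553.37004217 261.31190532  22.        ] [549.77618769 248.36647331   8.56497116]
shift [1.1239 0.3076 0.2628] turn [ 0.137  -0.4881  0.3173] t 6.45 pos [563.1 -39.9 151. ] w 70.8
```

```bash
python3 -m crank '[[[0.15,0.04,0,0.01,-0.04,0.03,0.85],[0.3,0.08,0,0.03,-0.1,0.07,0.85],[0.45,0.12,0,0.05,-0.19,0.12,0.85],[0.6,0.16,0,0.07,-0.28,0.18,0.85],[0.75,0.2,0,0.1,-0.37,0.24,0.85],[0.87,0.24,0,0.125,-0.44,0.29,0.85],[0.96,0.28,0,0.137,-0.488,0.317,0.85],[1,0.307,0,0.137,-0.488,0.317,0.85],[1,0.307,0.1,0.137,-0.488,0.317,0.85],[1,0.307,0.1,0.137,-0.488,0.317,0.85]]]' 20
cat > grasp.py <<'E'
from plan import *
c,s=np.cos(1.30),np.sin(1.30)
a=np.array([c,s,0]); base=np.array([563,296,15])-82*a
G=base+46*a; G[2]=22
R=down(1.30-np.pi/2)*Ro.from_rotvec([0,-np.pi/4,0])
z=R.as_matrix()[:,2]
tcp=G+19*z
E
python3 - <<'E'
from grasp import *
import cv2
from rig import grab_frame
plan(tcp-z*40,R);plan(tcp,R)
im=[cv2.resize(grab_frame(n)[:,:,::-1][y:y+180,x:x+240],(400,300),interpolation=cv2.INTER_CUBIC) for n,x,y in(("top",80,110),("side",150,200))]
cv2.imwrite('pics/p1.png',np.hstack(im))
E
```

```text
time: 7.7
position: [571.3, 272.4, 113.7]
ee_rot: [0.229, 0.732, 0.56, -0.311]
wrist_force: [-0.5, 0.1, 0.2]
grip_width: 79.2
finger_force: 0.0
shift [ 0.1816 -0.0443  0.1815] turn [-0.0052  0.0052  0.0062] t 7.7 pos [571.3 272.4 113.7] w 79.2
shift [ 0.1827 -0.0432  0.3148] turn [-0.0052  0.0052  0.0062] t 7.7 pos [571.3 272.4 113.7] w 79.2
```

View pics/p1.png

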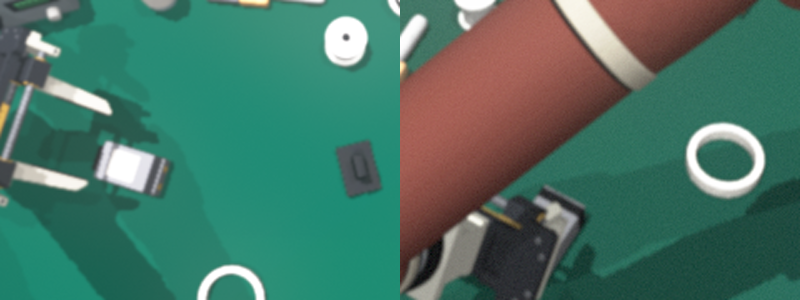

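Cap stands on the bench at ~(358,170) in the left half. The open fingers are leaned 45° and aimed at the pack (133,168), needing the small lateral shift computed above.

```bash
python3 -m crank '[[[0.06,-0.02,0.06,-0.005,0.005,0.006,0.85],[0.13,-0.04,0.12,-0.005,0.005,0.006,0.85],[0.18,-0.043,0.17,-0.005,0.005,0.006,0.85],[0.182,-0.043,0.19,-0.005,0.005,0.006,0.85],[0.182,-0.043,0.23,-0.005,0.005,0.006,0.85],[0.182,-0.043,0.27,-0.005,0.005,0.006,0.85],[0.182,-0.043,0.3,-0.005,0.005,0.006,0.85],[0.182,-0.043,0.31,-0.005,0.005,0.006,0.85],[0.182,-0.043,0.31,-0.005,0.005,0.006,0.85],[0.182,-0.043,0.31,-0.005,0.005,0.006,0.85]]]' 20
python3 -c "
from grasp import *
plan(tcp,R)"
```

```text
time: 9.05
position: [552.7, 251.1, 13.0]
ee_rot: [0.231, 0.737, 0.559, -0.301]
wrist_force: [-0.2, -0.2, -0.0]
grip_width: 79.0
finger_force: 0.0
shift [ 0.0021 -0.0071  0.0186] turn [ 0.002  -0.0044 -0.0023] t 9.05 pos [552.7 251.1  13. ] w 79.0
```

```bash
python3 -m crank '[[[0.002,-0.007,0.012,0,0,0,0.85],[0.002,-0.007,0.015,0,0,0,0.85],[0.002,-0.007,0.015,0,0,0,0.4],[0.002,-0.007,0.015,0,0,0,0.4],[0.002,-0.007,0.015,0,0,0,0.4],[0.002,-0.007,0.015,0,0,0,0.4],[0.002,-0.007,0.015,0,0,0,0.4],[0.002,-0.007,0.015,0,0,0,0.4],[0.002,-0.007,0.015,0,0,0,0.4],[0.002,-0.007,0.015,0,0,0,0.4]]]' 40
```

```text
time: 10.3
position: [550.1, 248.6, 9.2]
ee_rot: [0.232, 0.737, 0.559, -0.301]
wrist_force: [1.2, 0.6, 1.5]
grip_width: 49.8
finger_force: 40.0
```

```bash
python3 -m crank '[[[-0.08,0,-0.08,0,0,0,0.4],[-0.18,0,-0.18,0,0.05,0,0.4],[-0.25,0,-0.25,0,0.15,0,0.4],[-0.28,0,-0.28,0,0.26,0,0.4],[-0.28,0,-0.28,0,0.37,0,0.4],[-0.28,0,-0.28,0,0.48,0,0.4],[-0.28,0,-0.28,0,0.59,0,0.4],[-0.28,0,-0.28,0,0.7,0,0.4],[-0.28,0,-0.28,0,0.81,0,0.4],[-0.28,0,-0.28,0,0.92,0,0.4]]]' 40
cat > up.py <<'E'
from grasp import *
Rf=down(1.30-np.pi/2)*Ro.from_rotvec([0,np.pi/4,0])
E
python3 - <<'E'
from up import *
import cv2
from rig import grab_frame
plan([550,250,100],Rf)
im=[cv2.resize(grab_frame(n)[:,:,::-1][y:y+180,x:x+240],(400,300),interpolation=cv2.INTER_CUBIC) for n,x,y in(("top",80,110),("side",150,200))]
cv2.imwrite('pics/u1.png',np.hstack(im))
E
```

```text
time: 11.55
position: [548.2, 247.0, 128.1]
ee_rot: [-0.196, 0.752, 0.572, 0.263]
wrist_force: [0.2, 1.1, -5.6]
grip_width: 49.8
finger_force: 40.0
shift [-0.0492  0.0026  0.0807] turn [0.0027 0.0747 0.0018] t 11.55 pos [548.2 247.  128.1] w 49.8
```

View pics/u1.png

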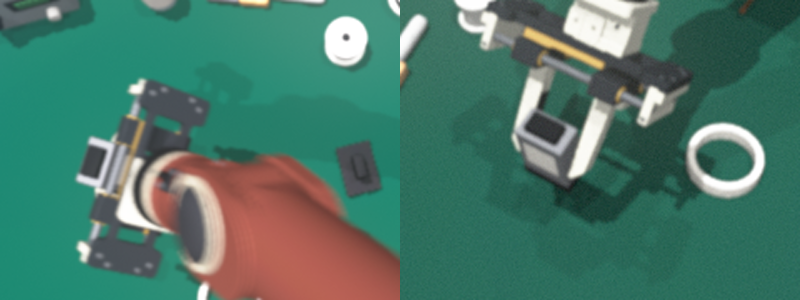

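Pack is held knob-up with its base down, about 7° short of vertical (knob at (95,160) left, (545,125) right). I'll compute the stand-down pose from the grasp transform.

```bash
cat >> up.py <<'E'
Rg=Ro.from_quat([.737,.559,-.301,.232]); pg=np.array([550.1,248.6,9.2])
Rp=Ro.from_matrix(np.c_[np.cross([0,0,1.],a)*-1,[0,0,-1.],a]) # pack: z=a, y vertical
if np.linalg.det(Rp.as_matrix())<0: raise SystemExit("det")
rel_p=Rg.inv().apply(base-pg); rel_R=Rg.inv()*Rp
# upright pack: z up, pack x same as lying
x=Rp.as_matrix()[:,0]; Ru=Ro.from_matrix(np.c_[x,np.cross([0,0,1.],x),[0,0,1.]])
Rt=Ru*rel_R.inv()
def tcp_for(b): return np.array(b)-Rt.apply(rel_p)
E
python3 -c "
from up import *
print(base,(Rt.inv()*Rf).as_rotvec(),np.linalg.norm(np.array([0.])) )
for h in(15,1): print(tcp_for([555,260,h])); plan(tcp_for([555,260,h]),Rt)"
```

```text
[541.06509605 216.9882288   15.        ] [ 0.00390111 -0.00578041 -0.00380558] 0.0
[556.79194326 265.52188478  47.87660712]
shift [-0.0753  0.0004  0.2551] turn [ 0.0009  0.0827 -0.0082] t 11.65 pos [548.9 237.4 122.1] w 49.7
[556.79194326 265.52188478  33.87660712]
shift [-0.1039  0.0008  0.2919] turn [ 0.0009  0.0827 -0.0082] t 11.65 pos [548.9 237.4 122.1] w 49.7
```

```bash
python3 -m crank '[[[0,0,0.05,0,0.04,0,0.4],[-0.03,0,0.1,0,0.08,-0.008,0.4],[-0.05,0,0.15,0,0.083,-0.008,0.4],[-0.06,0,0.2,0,0.083,-0.008,0.4],[-0.07,0,0.23,0,0.083,-0.008,0.4],[-0.07,0,0.23,0,0.083,-0.008,0.4],[-0.07,0,0.23,0,0.083,-0.008,0.4],[-0.07,0,0.23,0,0.083,-0.008,0.4],[-0.07,0,0.23,0,0.083,-0.008,0.4],[-0.07,0,0.23,0,0.083,-0.008,0.4]]]' 40
python3 - <<'E'
from up import *
import cv2
from geo import proj
from rig import grab_frame
s=arm.state();q=s["ee_rot"];Rn=Ro.from_quat([q[1],q[2],q[3],q[0]])
print("base now",s["position"]+Rn.apply(rel_p),"axis",(Rn*rel_R).apply([0,0,1]))
plan(tcp_for([555,260,1]),Rt)
im=[]
for n in("top","side"):
    f=grab_frame(n)[:,:,::-1]; u=proj(n,s["position"])[0].astype(int)
    x,y=max(0,u[0]-60),u[1]-45; x=min(x,440);y=min(max(y,0),330)
    print(n,x,y); 
    im.append(cv2.resize(f[y:y+90,x:x+120],(400,300),interpolation=cv2.INTER_CUBIC))
cv2.imwrite('pics/u2.png',np.hstack(im))
E
```

```text
time: 12.9
position: [558.5, 271.9, 62.2]
ee_rot: [-0.232, 0.73, 0.564, 0.31]
wrist_force: [-1.0, 0.1, -2.7]
grip_width: 49.6
finger_force: 40.0
base now [557.11107806 266.38452308  29.31629157] axis [-1.07891797e-02 -7.32316558e-04  9.99941527e-01]
shift [-0.0828 -0.0009  0.0505] turn [-0.003  -0.0023  0.0121] t 12.9 pos [558.5 271.9  62.2] w 49.6
top 85 161
side 168 287
```

View pics/u2.png

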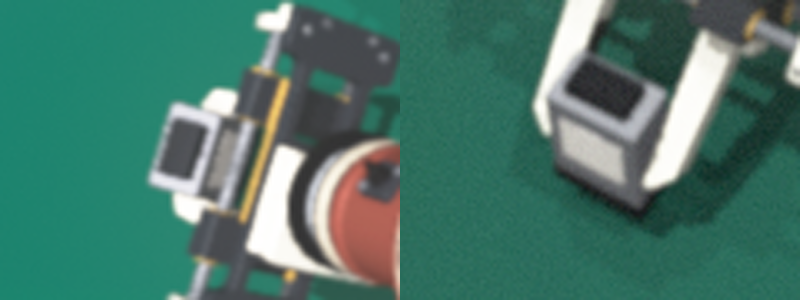

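Pack looks upright with knob up (knob at (183,150) left; base band at ~(600,195) right). I'll lower it most of the way, then feel for the bench.

```bash
python3 -m crank '[[[-0.02,0,0.02,0,0,0.012,0.4],[-0.035,0,0.035,-0.003,-0.002,0.012,0.4],[-0.045,0,0.045,-0.003,-0.002,0.012,0.4],[-0.055,0,0.055,-0.003,-0.002,0.012,0.4],[-0.06,0,0.06,-0.003,-0.002,0.012,0.4],[-0.06,0,0.06,-0.003,-0.002,0.012,0.4],[-0.06,0,0.06,-0.003,-0.002,0.012,0.4],[-0.06,0,0.06,-0.003,-0.002,0.012,0.4],[-0.06,0,0.06,-0.003,-0.002,0.012,0.4],[-0.06,0,0.06,-0.003,-0.002,0.012,0.4]]]' 40
cat > now.py <<'E'
from up import *
s=arm.state();q=s["ee_rot"];Rn=Ro.from_quat([q[1],q[2],q[3],q[0]])
print("base now",s["position"]+Rn.apply(rel_p),"axis",(Rn*rel_R).apply([0,0,1]),"F",s["wrist_force"])
E
python3 now.py
```

```text
time: 14.25
position: [563.0, 270.0, 38.9]
ee_rot: [-0.235, 0.736, 0.558, 0.304]
wrist_force: [0.6, -0.0, -2.0]
grip_width: 49.8
finger_force: 40.0
base now [561.03130924 264.44761309   6.07452015] axis [7.81658826e-03 7.35259578e-04 9.99969180e-01] F [ 0.62402792 -0.03216896 -2.00410442]
```

```bash
python3 -m crank '[[[-0.006,0,0.006,0,0,0,0.4],[-0.01,0,0.01,0,0,0,0.4],[-0.012,0,0.012,0,0,0,0.4],[-0.012,0,0.012,0,0,0,0.4],[-0.012,0,0.012,0,0,0,0.4],[-0.013,0,0.013,0,0,0,0.4],[-0.013,0,0.013,0,0,0,0.4],[-0.013,0,0.013,0,0,0,0.4],[-0.013,0,0.013,0,0,0,0.4],[-0.013,0,0.013,0,0,0,0.4]]]' 40
python3 now.py
```

```text
time: 15.5
position: [563.9, 269.8, 34.5]
ee_rot: [-0.236, 0.735, 0.559, 0.303]
wrist_force: [0.1, -0.7, -3.2]
grip_width: 49.7
finger_force: 40.0
base now [561.88571532 264.21023552   1.61480535] axis [8.48537462e-03 5.38680142e-04 9.99963853e-01] F [ 0.10387501 -0.70636919 -3.15889823]
```

Force still shows the weight hanging, so I'll feel down a little further.

```bash
python3 -m crank '[[[-0.002,0,0.002,0,0,0,0.4],[-0.003,0,0.003,0,0,0,0.4],[-0.004,0,0.004,0,0,0,0.4],[-0.005,0,0.005,0,0,0,0.4],[-0.005,0,0.005,0,0,0,0.4],[-0.005,0,0.005,0,0,0,0.4],[-0.005,0,0.005,0,0,0,0.4],[-0.005,0,0.005,0,0,0,0.4],[-0.005,0,0.005,0,0,0,0.4],[-0.005,0,0.005,0,0,0,0.4]]]' 40
python3 now.py
```

```text
time: 16.75
position: [564.3, 269.5, 32.6]
ee_rot: [-0.236, 0.735, 0.559, 0.303]
wrist_force: [-0.1, -0.9, -2.9]
grip_width: 49.8
finger_force: 40.0
base now [ 5.62268631e+02  2.63976099e+02 -2.58273132e-01] axis [9.06127342e-03 6.85832083e-04 9.99958711e-01] F [-0.08618356 -0.89218134 -2.85762652]
```

```bash
python3 -m crank '[[[-0.001,0,0.001,0,0,0,0.4],[-0.002,0,0.002,0,0,0,0.4],[-0.003,0,0.003,0,0,0,0.4],[-0.004,0,0.004,0,0,0,0.4],[-0.005,0,0.005,0,0,0,0.4],[-0.005,0,0.005,0,0,0,0.4],[-0.005,0,0.005,0,0,0,0.4],[-0.005,0,0.005,0,0,0,0.4],[-0.005,0,0.005,0,0,0,0.4],[-0.005,0,0.005,0,0,0,0.4]]]' 40
python3 now.py
```

```text
time: 18.0
position: [564.6, 270.0, 32.0]
ee_rot: [-0.237, 0.734, 0.559, 0.303]
wrist_force: [-1.8, -3.1, 4.6]
grip_width: 49.6
finger_force: 40.0
base now [562.61985833 264.53264802  -0.90486985] axis [ 0.0085167  -0.00122879  0.99996298] F [-1.8122429  -3.12711785  4.60372647]
```

Contact (+7 N net), so I'll let go and back out along the tool axis.

```bash
python3 -m crank '[[[0.001,0,-0.001,0,0,0,0.6],[0.001,0,-0.001,0,0,0,0.85],[0.001,0,-0.001,0,0,0,0.85],[0.001,0,-0.001,0,0,0,0.85],[0,0,-0.03,0,0,0,0.85],[0,0,-0.1,0,0,0,0.85],[0,0,-0.2,0,0,0,0.85],[0,0,-0.35,0,0,0,0.85],[0,0,-0.5,0,0,0,0.85],[0,0,-0.6,0,0,0,0.85]]]' 40
python3 - <<'E'
from up import *
import cv2
from geo import proj
from rig import grab_frame
s=arm.state();print(s["position"],s["wrist_force"])
im=[]
for n in("top","side"):
    f=grab_frame(n)[:,:,::-1]; u=proj(n,np.array([562,264,50]))[0].astype(int)
    x,y=u-[60,45]; x=min(max(0,x),440);y=min(max(y,0),330);print(n,x,y)
    im.append(cv2.resize(f[y:y+90,x:x+120],(400,300),interpolation=cv2.INTER_CUBIC))
cv2.imwrite('pics/u3.png',np.hstack(im))
plan([562,264,200],down(1.3-np.pi/2))
E
```

```text
time: 19.25
position: [532.1, 144.8, 159.1]
ee_rot: [-0.235, 0.735, 0.559, 0.303]
wrist_force: [0.7, 0.2, -0.1]
grip_width: 78.8
finger_force: 0.0
[532.05000195 144.78167154 159.05687308] [ 0.71726644  0.18309119 -0.09561587]
top 91 159
side 168 286
shift [ 0.3873 -0.0161  0.1953] turn [-0.0027 -0.5005 -0.0008] t 19.35 pos [533.5 143.7 159.1] w 79.1
```

View pics/u3.png

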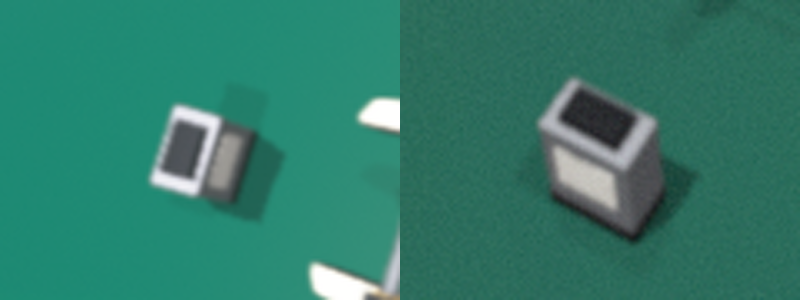

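Pack stands upright and free on its base: top face corners (178,105),(222,118),(197,198),(150,183) in the left half and (575,78),(658,122),(625,165),(540,122) in the right. Fitting its pose next.

```bash
python3 - <<'E'
from geo import *
from plan import *
T=lambda x,y:np.array([91+x/3.333,159+y/3.333])-.35; S=lambda x,y:np.array([168+(x-400)/3.333,286+y/3.333])-.35
o=[("top",(25,15,0),T(178,105)),("top",(25,-15,0),T(222,118)),("top",(-25,15,0),T(150,183)),("top",(-25,-15,0),T(197,198)),
("side",(25,-15,0),S(575,78)),("side",(-25,-15,0),S(658,122)),("side",(25,15,0),S(540,122)),("side",(-25,15,0),S(625,165))]
q,r=fit(o,[562,264,82,-.27]);print(np.round(q,2),np.round(r,1).tolist())
plan([q[0],q[1],140],down(q[3]));plan([q[0],q[1],40],down(q[3]))
E
```

```text
[ 5.6126e+02  2.6350e+02  8.0980e+01 -2.8000e-01] [[-0.3, -0.0], [0.5, 0.4], [0.0, -0.1], [-0.0, -0.2], [-0.4, -0.9], [0.6, -0.3], [-0.6, 0.1], [0.2, 1.6]]
shift [ 0.2442 -0.0172  0.335 ] turn [-0.005  -0.5005  0.0048] t 19.35 pos [533.5 143.7 159.1] w 79.1
shift [ 0.0083 -0.0157  0.5705] turn [-0.005  -0.5005  0.0048] t 19.35 pos [533.5 143.7 159.1] w 79.1
```

```bash
python3 -m crank '[[[0.03,0,0,0,-0.1,0,0.85],[0.08,0,0.03,0,-0.2,0,0.85],[0.14,-0.01,0.1,0,-0.3,0,0.85],[0.2,-0.01,0.18,0,-0.4,0,0.85],[0.25,-0.017,0.26,-0.005,-0.5,0.004,0.85],[0.268,-0.017,0.312,-0.005,-0.5,0.004,0.85],[0.268,-0.017,0.312,-0.005,-0.5,0.004,0.85],[0.268,-0.017,0.312,-0.005,-0.5,0.004,0.85],[0.268,-0.017,0.312,-0.005,-0.5,0.004,0.85],[0.268,-0.017,0.312,-0.005,-0.5,0.004,0.85]]]' 40
python3 -c "
from plan import *
plan([561.5,263.7,38],down(-.275))"
```

```text
time: 20.6
position: [560.1, 264.3, 149.2]
ee_rot: [-0.003, 0.798, 0.602, -0.0]
wrist_force: [-0.4, 0.6, -0.3]
grip_width: 79.4
finger_force: 0.0
shift [-0.0017  0.0065  0.3706] turn [-0.0026 -0.0019 -0.0021] t 20.6 pos [560.1 264.3 149.2] w 79.4
```

```bash
python3 -m crank '[[[0,0.006,0.1,-0.003,-0.002,-0.002,0.85],[-0.002,0.006,0.2,-0.003,-0.002,-0.002,0.85],[-0.002,0.006,0.3,-0.003,-0.002,-0.002,0.85],[-0.002,0.006,0.36,-0.003,-0.002,-0.002,0.85],[-0.002,0.006,0.371,-0.003,-0.002,-0.002,0.85],[-0.002,0.006,0.371,-0.003,-0.002,-0.002,0.5],[-0.002,0.006,0.371,-0.003,-0.002,-0.002,0.4],[-0.002,0.006,0.371,-0.003,-0.002,-0.002,0.4],[-0.002,0.006,0.371,-0.003,-0.002,-0.002,0.4],[-0.002,0.006,0.371,-0.003,-0.002,-0.002,0.4]]]' 30
python3 -m crank '[[[0,0,0,0,0,0,0.4],[0,0,0,0,0,0,0.4],[0,0,-0.05,0,0,0,0.4],[0,0,-0.15,0,0,0,0.4],[0,0,-0.3,0,0,0,0.4],[0,0,-0.4,0,0,0,0.4],[0,0,-0.4,0,0,0,0.4],[0,0,-0.4,0,0,0,0.4],[0,0,-0.4,0,0,0,0.4],[0,0,-0.4,0,0,0,0.4]]]' 40
python3 -c "
from plan import *
plan([565,-210,160],down(.26))"
```

```text
time: 21.85
position: [561.9, 265.5, 38.3]
ee_rot: [0.001, 0.797, 0.605, 0.001]
wrist_force: [1.2, -0.1, 3.5]
grip_width: 49.8
finger_force: 30.0
time: 23.1
position: [560.0, 265.2, 155.9]
ee_rot: [0.0, 0.797, 0.605, -0.002]
wrist_force: [0.5, 0.0, -1.8]
grip_width: 49.6
finger_force: 40.0
shift [-1.5212  0.4419 -0.0105] turn [-0.0015  0.0013 -0.3388] t 23.1 pos [560.  265.2 155.9] w 49.6
```

```bash
python3 -m crank '[[[-0.06,0.02,0,0,0,-0.03,0.4],[-0.16,0.05,0,0,0,-0.06,0.4],[-0.28,0.08,0,0,0,-0.1,0.4],[-0.4,0.12,0,0,0,-0.14,0.4],[-0.53,0.155,0,0,0,-0.18,0.4],[-0.66,0.19,0,0,0,-0.22,0.4],[-0.8,0.23,0,0,0,-0.26,0.4],[-0.91,0.27,0,0,0,-0.3,0.4],[-0.97,0.285,0,0,0,-0.339,0.4],[-0.99,0.29,0,0,0,-0.339,0.4]]]' 40
python3 -c "
from plan import *
plan([565,-210,160],down(.26))"
```

```text
time: 24.35
position: [564.3, -46.0, 157.2]
ee_rot: [0.0, 0.611, 0.792, -0.001]
wrist_force: [-0.2, 0.1, -1.8]
grip_width: 49.8
finger_force: 40.0
shift [-0.5294 -0.1365 -0.0087] turn [-0.0008  0.0007 -0.0023] t 24.35 pos [564.3 -46.  157.2] w 49.8
```

```bash
python3 -m crank '[[[-0.08,-0.02,0,0,0,0,0.4],[-0.2,-0.05,0,0,0,0,0.4],[-0.32,-0.08,0,0,0,0,0.4],[-0.43,-0.11,0,0,0,0,0.4],[-0.5,-0.13,0,0,0,-0.002,0.4],[-0.529,-0.136,0.05,0,0,-0.002,0.4],[-0.529,-0.136,0.12,0,0,-0.002,0.4],[-0.529,-0.136,0.18,0,0,-0.002,0.4],[-0.529,-0.136,0.18,0,0,-0.002,0.4],[-0.529,-0.136,0.18,0,0,-0.002,0.4]]]' 40
python3 - <<'E'
from plan import *
import cv2
from rig import grab_frame
im=[cv2.resize(grab_frame(n)[:,:,::-1][y:y+105,x:x+70],(400,600),interpolation=cv2.INTER_CUBIC) for n,x,y in(("top",345,155),("side",262,80))]
cv2.imwrite('pics/h1.png',np.hstack(im))
plan([565,-210,100],down(.26))
E
```

```text
time: 25.6
position: [566.7, -206.8, 103.8]
ee_rot: [0.0, 0.608, 0.794, 0.0]
wrist_force: [-0.4, -0.2, -2.3]
grip_width: 49.8
finger_force: 40.0
shift [-0.0064 -0.0083  0.0149] turn [0.0009 0.0009 0.0026] t 25.7 pos [ 566.9 -207.5  104.5] w 49.8
```

View pics/h1.png

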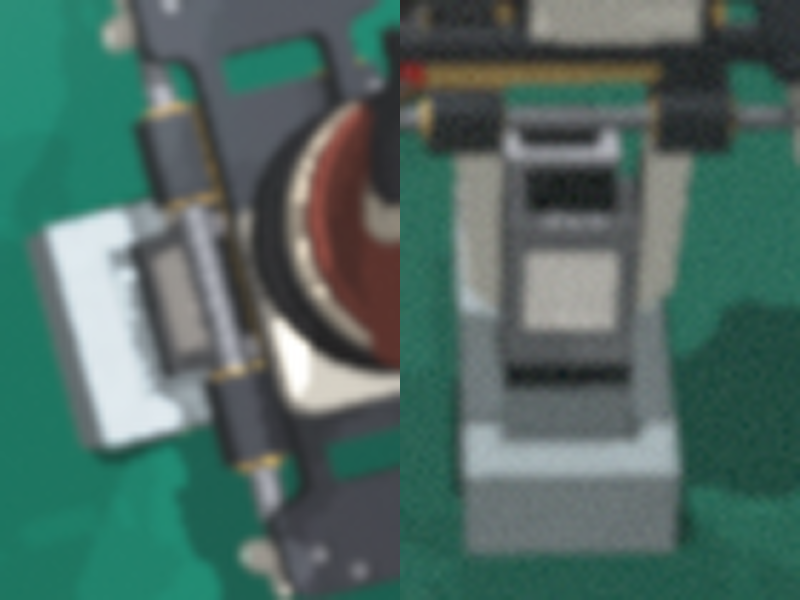

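Side half: pack base's near edge is (503..632, 387), the bay mouth's near edge (503..637, 438), and the charger's top near edge (465..680, 477). Back-projecting them.

```bash
python3 - <<'E'
from geo import *
from rig import arm
S=lambda x,y:np.array([262+(x-400)/5.714,80+y/5.714])-.4
def bp(n,p,z):
    return least_squares(lambda X:(proj(n,[X[0],X[1],z])-p).ravel(),[560,-200]).x
R=np.array([[np.cos(.26),np.sin(.26)],[-np.sin(.26),np.cos(.26)]])
L=lambda w:np.round(R@(w-[565.1,-209.5]),1)
p=arm.state()["position"];print("tcp",L(p[:2]),p[2])
for n,x,y,z in[("packL",503,387,66),("packR",632,387,66),("bayL",503,438,42),("bayR",637,438,42),("chL",465,477,42),("chR",680,477,42),("stA_L",503,163,102-8),("stA_R",620,163,94)]:
    print(n,L(bp("side",S(x,y),z)))
E
```

```text
tcp [2.3 1.5] 104.47249460981415
packL [25.4 12.8]
packR [-25.3  13.2]
bayL [25.2 15.6]
bayR [-28.2  16. ]
chL [40.6 38.5]
chR [-44.   39.2]
stA_L [ 23.5 -95.4]
stA_R [-24.7 -95.2]
```

```bash
python3 -m crank '[[[0,-0.005,0.03,0.001,0.001,0.002,0.4],[0,-0.005,0.06,0.001,0.001,0.002,0.4],[0,-0.005,0.072,0.001,0.001,0.002,0.4],[0,-0.005,0.078,0.001,0.001,0.002,0.4],[0,-0.005,0.082,0.001,0.001,0.002,0.4],[0,-0.005,0.086,0.001,0.001,0.002,0.4],[0,-0.005,0.09,0.001,0.001,0.002,0.4],[0,-0.005,0.093,0.001,0.001,0.002,0.4],[0,-0.005,0.095,0.001,0.001,0.002,0.4],[0,-0.005,0.095,0.001,0.001,0.002,0.4]]]' 40
python3 -c "
from plan import *
plan([565.1,-209.5,50],down(.26));print(arm.state()['torque'])"
```

```text
time: 26.95
position: [564.7, -208.3, 75.2]
ee_rot: [-0.001, 0.609, 0.793, -0.0]
wrist_force: [-0.3, 0.2, -2.2]
grip_width: 49.9
finger_force: 40.0
shift [-0.0044  0.0004  0.084 ] turn [-0.0011 -0.0006  0.0002] t 26.95 pos [ 564.7 -208.3   75.2] w 49.9
[-3.34590682e-02 -6.86240490e-02 -2.87171379e-05]
```

Base is about 5 mm inside the mouth with no contact force, so I'll continue down.

```bash
python3 -m crank '[[[0,0,0.01,0,0,0,0.4],[0,0,0.02,0,0,0,0.4],[0,0,0.03,0,0,0,0.4],[0,0,0.038,0,0,0,0.4],[0,0,0.046,0,0,0,0.4],[0,0,0.054,0,0,0,0.4],[0,0,0.062,0,0,0,0.4],[0,0,0.068,0,0,0,0.4],[0,0,0.072,0,0,0,0.4],[0,0,0.072,0,0,0,0.4]]]' 40
```

```text
time: 28.2
position: [564.6, -208.3, 53.6]
ee_rot: [-0.001, 0.609, 0.793, -0.0]
wrist_force: [0.0, -0.9, -1.5]
grip_width: 49.8
finger_force: 40.0
```

```bash
python3 -m crank '[[[0,0,0.004,0,0,0,0.4],[0,0,0.008,0,0,0,0.4],[0,0,0.01,0,0,0,0.4],[0,0,0.012,0,0,0,0.4],[0,0,0.013,0,0,0,0.4],[0,0,0.014,0,0,0,0.4],[0,0,0.015,0,0,0,0.4],[0,0,0.015,0,0,0,0.4],[0,0,0.015,0,0,0,0.4],[0,0,0.015,0,0,0,0.4]]]' 40
```

```text
time: 29.45
position: [564.6, -208.3, 50.2]
ee_rot: [-0.001, 0.609, 0.793, -0.0]
wrist_force: [-1.9, 1.1, 6.4]
grip_width: 49.8
finger_force: 40.0
```

Floor contact at TCP 50.2, matching the predicted 50.3, so release and withdraw.

```bash
python3 -m crank '[[[0,0,-0.003,0,0,0,0.4],[0,0,-0.003,0,0,0,0.6],[0,0,-0.003,0,0,0,0.8],[0,0,-0.003,0,0,0,0.8],[0,0,-0.003,0,0,0,0.8],[0,0,-0.05,0,0,0,0.8],[0,0,-0.15,0,0,0,0.8],[0,0,-0.3,0,0,0,0.8],[0,0,-0.45,0,0,0,0.8],[0,0,-0.5,0,0,0,0.8]]]' 40
python3 -m crank '[[[0,0,-0.03,0,0,0,0.8],[0.1,-0.1,-0.03,0,0,0,0.8],[0.25,-0.2,-0.03,0,0,0,0.8],[0.4,-0.3,-0.03,0,0,0,0.8],[0.5,-0.4,-0.03,0,0,0,0.8],[0.6,-0.4,-0.03,0,0,0,0.8],[0.7,-0.4,-0.03,0,0,0,0.8],[0.8,-0.4,-0.03,0,0,0,0.8],[0.8,-0.4,-0.03,0,0,0,0.8],[0.8,-0.4,-0.03,0,0,0,0.8]]]'
python3 - <<'E'
from plan import *
import cv2
from rig import grab_frame
im=[cv2.resize(grab_frame(n)[:,:,::-1][y:y+105,x:x+140],(400,300),interpolation=cv2.INTER_CUBIC) for n,x,y in(("top",325,155),("side",225,75))]
cv2.imwrite('pics/f1.png',np.hstack(im))
E
```

```text
time: 30.7
position: [566.6, -209.0, 203.3]
ee_rot: [0.003, 0.609, 0.793, 0.001]
wrist_force: [0.2, 0.5, -0.7]
grip_width: 74.5
finger_force: 0.0
time: 31.95
position: [387.0, -8.1, 208.0]
ee_rot: [-0.001, 0.61, 0.793, -0.001]
wrist_force: [0.9, 0.1, 0.6]
grip_width: 74.4
finger_force: 0.0
```

View pics/f1.png

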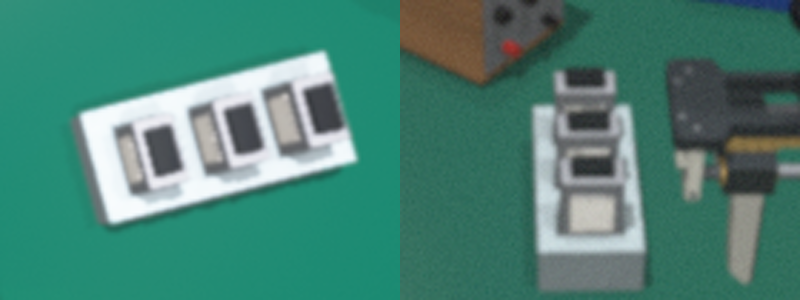

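All three packs sit level and evenly spaced in the charger (tops at (163,150), (240,130), (320,108) in the left half), the new one as deep as its neighbours. The robot is clear, so I'm handing in.

```bash
python3 -c "
from rig import arm
print(arm.close_job())"
```

```text
the job is handed in; nothing more can be done
None
```

The job is handed in at about 32 s of the 67 s: the cap is on the bench clear of the charger, the pack was stood up on its base, released, taken again from above and seated fully home in the free bay, and the two stored packs look undisturbed.

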